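# Unlock the jar carousel and turn the olives to the serving place

### The job

The jar carousel on the trolley is locked by the round brass spring plunger at its rim. Press the plunger right down with your fingertips and, keeping it down, push the turntable round until the green-lidded olive jar stands at the plunger and the plunger has sprung fully up again to lock it there. Nothing is to be picked up or lifted: the jars stay upright in their slots, and the glasses and other things on the shelf stay where they are.

Things in the scene. Friction and masses are not known exactly. Their poses are not given: they have to be found in the camera images.
- stand: the fixed round dark-wood base of the carousel, 300 mm across, its top 22 mm above the shelf. Origin: centre of its underside on the shelf, on the turning axis; z up. The lock plunger stands at x = -120 mm on the base's own x axis (towards the robot at yaw 0).
- turntable_top (a point): centre of the turntable's top, on the turning axis. The turntable is a wooden disc 276 mm across, 14 mm thick, underside 28 mm and top 42 mm above the shelf. Six open notches, one every 60 degrees, cut its rim: 44 mm wide, sides parallel, from 98 mm off the axis out to the rim. Behind each, 62 mm off the axis, is an upright slot for a jar (walls 26 mm high, ending 88 mm off the axis).
- carousel (a joint): turn of the turntable on its base, rad, anticlockwise seen from above, about 0 at the start. Unlocked it turns either way without end, with slight friction (about 2 N at the rim), and stays where it is left; locked, it has about 1 degree of play each way.
- lock (a joint): how far the spring lock plunger is pressed down, m: 0 = fully up, 0.021 = bottom. Spring 4 N at the top, 8 N at the bottom. Up, it fills the notch and the turntable cannot turn. From 0.018 on its top is under the turntable: the rim can slide over it and then itself keeps it down, until the next notch comes over it and it springs up and locks by itself.
- lock_top (a point): centre of the flat top of the round brass lock plunger, 40 mm across (the point moves down with it; 46 mm above the shelf when up, 120 mm off the turning axis). At the start it stands in a notch whose slot is empty; closed fingertips fit into the notch above it and can push against the notch's sides.
- serving_place (a point): fixed point on the base's -x axis, 62 mm from the turning axis, 42 mm above the shelf: the serving position in line with the lock plunger, where the slot next to the plunger holds its jar.
- olive_jar: small jar of green olives with a green lid, 40 mm across, 45 mm high, about 90 g, standing in the slot one place to the left or to the right of the plunger. Origin: centre of its underside, 42 mm above the shelf.
- almond_jar_1: jar of almonds, same size, white lid, in the slot on the plunger's other side. Origin: centre of its underside.
- almond_jar_2: the same, in the slot opposite the plunger.
- glass_1: stemless crystal shot glass, 46 mm across the mouth, 58 mm high. Origin: on its underside. A bystander.
- glass_2: another like it. Origin: on its underside. A bystander.
- glass_3: another like it. Origin: on its underside. A bystander.
- corkscrew: brass lever corkscrew lying down, about 165 mm long, 20 mm high. Origin: on its underside. A bystander.
- ice_scoop: pewter ice scoop lying down, about 190 mm long, 34 mm high. Origin: on its underside. A bystander.
- coasters: stack of white porcelain coasters, 94 mm across, 30 mm high. Origin: on its underside. A bystander.
Things that resemble listed ones, but are neither listed nor needed, are in the scene too. Of the things shaped like the olive_jar, the green one is meant. What is shaped like the almond_jar_2 but pink or purple is not meant.

How it is judged:
By the outcome, as a careful person would: the job done as asked, in the order asked, and still so for the second after the job is handed in, with the robot touching nothing.
It also fails if it takes over 38 s, if anything falls off the work surface, if the arm or the gripper's body presses on something with over 40 N, if the wrist force passes 120 N, or if a joint passes its speed limit or range.

### The arm

A 7-joint arm with a two-finger parallel gripper is mounted at the origin on the work surface. World frame = base frame: x ahead of the robot, y to its left, z up, the work surface at z = 0. Lengths are in m, angles in rad, forces in N, time in s.
With the tool pointing down it reaches from about 0.425 to 0.925 m from the base axis. Payload 6.8 kg.
Tool frame: the origin (TCP) lies on the centre line of the jaws, within the pads' length; the fingertips stand 11 mm ahead of it and the grasp point (between the pads) lies 8 mm behind it (bot.nose_length is the distance from the TCP to the fingertips, in m); z points along the fingers, y is the direction in which the jaws open and shut (so a half turn about z gives the same grasp; the last joint's range is limited). The gripper opens to 85 mm and grips with 20 to 120 N. Pads are 22 mm wide; open, the fingers measure 114 mm over their backs; the gripper's body (76 mm by 85 mm) begins 54 mm behind the grasp point. The pads swing forward as they close: fully open they stand 13 mm farther back than shut.
Start: joints at [-1.432, 0.477, 0.022, 1.555, -0.011, 1.109, -0.083], TCP at [0.165, 0.655, 0.242] pointing down, gripper open.
Joint ranges: [-2.96, 2.96], [-0.34, 2.1], [-1.41, 1.46], [0.24, 2.44], [-1.37, 4.51], [0.17, 1.92], [-2.96, 2.96]. Speed limits (rad/s): [2.39, 2.39, 3.14, 3.14, 3.14, 3.14, 3.14].

### API

Orientations are given as a unit quaternion [w, x, y, z].
In Python, from station import bot gives the robot as it stands.
- The arm moves only by the tool carry_out, never from a script. Its argument "motion" is a list of rows, each a list of 3 entries, a list of its own where there are three numbers: the shift along the tool's x, y, z in mm, then the turn, a rotation vector about the tool's x, y, z in rad, then the closure, from 0 (fully open) to 1 (shut). In form: [[[dx, dy, dz], [ax, ay, az], gripper], ...]. A call has 1 to 5 rows; each row shifts and turns the pose as measured when the row begins, along the tool's axes as they then stand; what a row does not reach is not made up. A row lasts 1/8 s, in which the tool goes at most 62.5 mm and 10.7 degrees, less where a joint would pass 70% of its speed; a pose out of reach is approached as far as the arm can. A call is refused whole if a number of a shift passes 62.5 or a number of a turn 0.188, either way. A call with a gripper value outside its range is refused whole. The fingers move at their own pace and stop on an object; "newtons" is the grip in N (left out, the last holds). Time passes only in rows, so rows that do not move let the fingers close. It gives the time, the measured TCP pose, the force and the opening at its end, in the units of the state.
- bot.state(): the state, without advancing time (a new reading comes with each control period).
- bot.snapshot(name): name is "scene" or "top"; returns a dict with "img" (384x512x3 uint8, red, green, blue), "mtx" (3x3 intrinsics, pixels), "rvec" (rotation vector, rad) and "tvec" (3), from world to camera coordinates, as OpenCV has them. Camera axes: x right, y down, z forward; pixel columns grow to the right and rows downward; lengths in m; the calibration is good to about 2 mm. A picture is of the moment at which its call begins. There is no depth.
- bot.hand_in(): hands the job in, once; it reports no verdict.
Trained networks look in a picture, given as the dict that the camera call returned (one of the last four; its "shot" number tells which), for a name from the list of things; names that differ only in an ending like _2 or _b are one class to them, and where a whole thing is asked for, a point or a joint stands for the part that bears it (a point fixed in the world has none). Each returns a list of dicts, best first, with "p" (0 to 1); they miss things now and then, are a little off and sometimes report something else, mostly with a low value. They report only what shows in the picture. A call takes as long as a camera call. They do not tell look-alikes from the thing itself.
- bot.outline_of(picture, label): "pixels" (384x512 bool, what is visible of it) and "xy" ([column, row] in pixels, amid what is visible of it).
- bot.tip_of(picture, label): "xy" ([column, row] in pixels: a listed point, or the origin of a listed thing).
The state is a dict: "time_s": time; "joint_positions": joint angles; "joint_velocities": joint speeds; "joint_efforts": joint torques, N m; "eef_pos": TCP position; "orientation": TCP orientation; "contact_force": force on the tool from outside, world axes, zero at the start; "ft_torque": the same for the moment, N m; "grip_width": opening from 0.0 (shut) to 1.0 (fully open).
Only numpy, scipy, OpenCV 4.12 (cv2) and the standard library are available. Lean on these libraries where they do the work, as an engineer would, in place of code of your own. Each camera call takes 0.05 s, during which the arm holds its last target.

## Working session

There is one attempt and no reset: what is moved stays moved. The work goes in short steps, Python scripts to look and compute and a tool call to move; the robot and the scene stay as the last step left them, time stands still between calls to the robot, and variables do not carry over. Pictures are saved under pics/ and viewed, and the job is handed in when it is done.

Besides the shell and the picture viewer there is one more tool, called after "Emit:" by a JSON object that holds its "method" and its "body". carry_out: Moves the arm, as the interface text tells. Its arguments: {"type":"object","properties":{"motion":{"type":"array"},"newtons":{"type":"number"}},"required":["motion"]}

```bash
mkdir -p pics; ls; cat > h.py <<'E'
import numpy as np, cv2
from station import bot
def snap(n,f):
    s=bot.snapshot(n); cv2.imwrite('pics/'+f,s['img'][:,:,::-1]); return s
def P(s):
    R=cv2.Rodrigues(np.array(s['rvec'],float))[0]; return R,np.array(s['tvec'],float).ravel(),np.array(s['mtx'],float)
def ray(s,xy):
    R,t,K=P(s); d=R.T@np.linalg.inv(K)@np.array([xy[0],xy[1],1.]); return -R.T@t,d
def at_z(s,xy,z):
    c,d=ray(s,xy); return c+d*(z-c[2])/d[2]
def tri(s1,a,s2,b):
    A=[];B=[]
    for s,x in((s1,a),(s2,b)):
        c,d=ray(s,x); d=d/np.linalg.norm(d); M=np.eye(3)-np.outer(d,d);A.append(M);B.append(M@c)
    p=np.linalg.solve(sum(A),sum(B)); 
    return p
def proj(s,p):
    return cv2.projectPoints(np.array(p,float).reshape(-1,1,3),np.array(s['rvec'],float),np.array(s['tvec'],float),np.array(s['mtx'],float),None)[0].reshape(-1,2)
E
python3 - <<'E'
from h import *
np.set_printoptions(precision=4,suppress=True)
a=snap('scene','s0.png');b=snap('top','t0.png')
st=bot.state();print(st['time_s'],st['eef_pos'],st['orientation'],st['contact_force'],st['grip_width'],bot.nose_length)
for n in ['lock_top','turntable_top','stand','serving_place','olive_jar','almond_jar_1','glass_1','corkscrew','ice_scoop','coasters']:
    for nm,s in(('scene',a),('top',b)):
        print(n,nm,[(np.round(r['xy'],1).tolist(),round(r['p'],2)) for r in bot.tip_of(s,n)])
for s in(a,b): print(ray(s,(256,192)))
E
```

```text
pics
0.1 [0.1648 0.654  0.2414] [-0.      0.1231  0.9924 -0.0008] [ 1.4218 -0.8109 -0.7803] 1.001338068446576 0.011
lock_top scene [([315.8, 166.0], 0.45)]
lock_top top [([207.0, 248.0], 0.48)]
turntable_top scene [([289.5, 198.1], 0.92)]
turntable_top top [([218.6, 197.3], 0.89), ([191.7, 205.8], 0.45)]
stand scene [([289.3, 203.5], 0.61)]
stand top [([361.5, 160.5], 0.61), ([216.3, 197.5], 0.6), ([193.5, 208.9], 0.36)]
serving_place scene [([303.7, 183.5], 0.56)]
serving_place top [([208.6, 224.1], 0.67)]
olive_jar scene [([205.7, 164.3], 0.67), ([227.0, 150.0], 0.62), ([280.1, 179.0], 0.53)]
olive_jar top [([308.1, 236.4], 0.77), ([321.1, 207.5], 0.54), ([234.5, 215.3], 0.45)]
almond_jar_1 scene [([275.5, 212.3], 0.75), ([165.2, 241.5], 0.62), ([200.9, 191.2], 0.54), ([312.3, 200.6], 0.47), ([391.7, 244.4], 0.45)]
almond_jar_1 top [([312.5, 110.4], 0.81), ([224.2, 175.0], 0.77), ([195.9, 206.4], 0.72), ([311.7, 172.9], 0.51)]
glass_1 scene [([389.3, 242.4], 0.84), ([366.6, 276.9], 0.7), ([407.4, 182.0], 0.58)]
glass_1 top [([117.2, 159.7], 0.8), ([112.0, 277.5], 0.56), ([102.8, 195.3], 0.55)]
corkscrew scene [([168.1, 114.7], 0.93)]
corkscrew top [([397.2, 249.7], 0.6)]
ice_scoop scene [([154.5, 180.8], 0.8), ([368.2, 276.3], 0.7)]
ice_scoop top [([358.8, 161.1], 0.56), ([218.1, 198.0], 0.39)]
coasters scene [([415.7, 224.0], 0.58)]
coasters top [([86.6, 233.1], 0.71), ([219.6, 200.9], 0.65)]
(array([1.1068, 0.2145, 1.017 ]), array([-0.45  , -0.2308, -0.8628]))
(array([ 0.4812, -0.0139,  1.1864]), array([ 0.0915, -0.0357, -0.9952]))
```

View pics/s0.png

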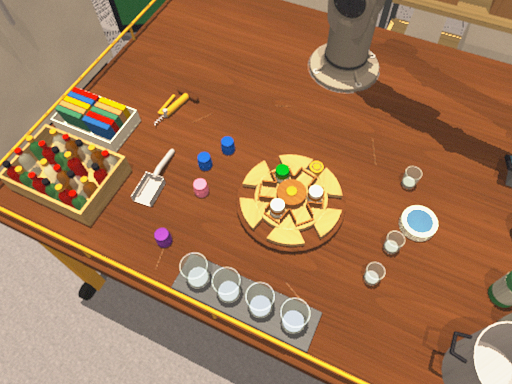

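View pics/t0.png

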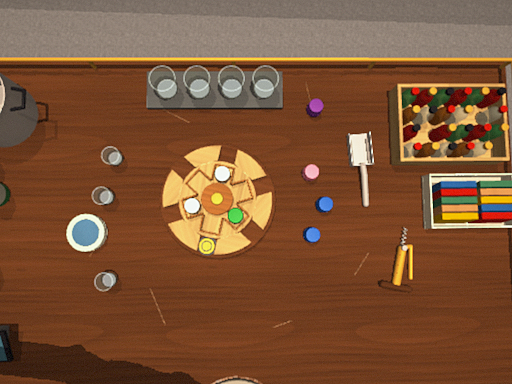

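```bash
python3 - <<'E'
from h import *
np.set_printoptions(precision=4,suppress=True)
a=bot.snapshot('scene');b=bot.snapshot('top')
for n in ['lock_top','turntable_top','serving_place','olive_jar','almond_jar_1','glass_1','coasters']:
    A=bot.tip_of(a,n);B=bot.tip_of(b,n)
    for x in A:
        for y in B:
            p=tri(a,x['xy'],b,y['xy']); e=max(np.linalg.norm(proj(a,p)[0]-x['xy']),np.linalg.norm(proj(b,p)[0]-y['xy']))
            if e<5: print(n,p,round(e,2),x['p'],y['p'])
E
```

```text
lock_top [0.446  0.0749 0.0344] 0.3 0.68 0.56
turntable_top [0.5779 0.0418 0.0376] 0.06 0.93 0.82
serving_place [0.5078 0.0641 0.0416] 2.68 0.79 0.86
olive_jar [ 0.4758 -0.1976 -0.008 ] 0.75 0.5 0.73
olive_jar [ 0.5313 -0.0025  0.0435] 0.0 0.47 0.5
almond_jar_1 [0.6321 0.0328 0.0452] 0.03 0.78 0.65
almond_jar_1 [0.5545 0.1011 0.0241] 1.32 0.7 0.47
almond_jar_1 [ 0.8111 -0.2106 -0.0084] 1.58 0.48 0.74
glass_1 [0.3667 0.319  0.0053] 2.44 0.79 0.77
glass_1 [0.5857 0.3282 0.0326] 0.89 0.72 0.72
glass_1 [0.6833 0.3043 0.0017] 1.15 0.54 0.59
coasters [0.4893 0.3795 0.01  ] 1.47 0.7 0.61
```

The pictures show the plunger as a yellow disc, at (207,246) in the top view and (316,167) in the scene view. The green lid is at (235,215) in the top view, on the -y side of the plunger. The white lids are at (192,205) and (222,173). Next I'll refine the axis and yaw from the lids and the plunger.

```bash
python3 - <<'E'
from h import *
np.set_printoptions(precision=4,suppress=True)
a=bot.snapshot('scene');b=bot.snapshot('top')
def blob(s,lo,hi,xy,r=14):
    h=cv2.cvtColor(s['img'],cv2.COLOR_RGB2HSV); m=cv2.inRange(h,np.array(lo),np.array(hi))
    w=np.zeros_like(m); cv2.circle(w,(int(xy[0]),int(xy[1])),r,255,-1); m&=w
    n,l,st,c=cv2.connectedComponentsWithStats(m); i=1+np.argmax(st[1:,4]); return c[i],st[i]
G=((50,150,60),(75,255,255));W=((0,0,170),(180,60,255));Y=((24,150,90),(34,255,255))
pts=dict(green=(G,(283,171),(235,215)),wB=(W,(316,192),(192,205)),wC=(W,(277,205),(222,173)),plunger=(Y,(316,167),(207,246)))
out={}
for k,(c,x,y) in pts.items():
    p,s1=blob(a,*c,x);q,s2=blob(b,*c,y)
    T=tri(a,p,b,q); out[k]=T
    z=.087 if k!='plunger' else .046
    print(k,p,s1,q,s2,'tri',T,'top@z',at_z(b,q,z)[:2],'scene@z',at_z(a,p,z)[:2])
for name,s,j in(('scene',a,1),('top',b,2)):
    L=[at_z(s,blob(s,pts[k][0],pts[k][j])[0],.084)[:2] for k in('green','wB','wC')]
    C=np.mean(L,0); pl=at_z(s,blob(s,pts['plunger'][0],pts['plunger'][j])[0],.046)[:2]
    print(name,'C',C,'radii',[np.linalg.norm(l-C) for l in L],'ang',[np.degrees(np.arctan2(*(l-C)[::-1])) for l in L],'pl',np.linalg.norm(pl-C),np.degrees(np.arctan2(*(pl-C)[::-1])))
for s,n in((a,'a'),(b,'b')):
    p=cv2.resize(s['img'][130:265,150:350],None,fx=4,fy=4,interpolation=cv2.INTER_CUBIC); cv2.imwrite(f'pics/z{n}.png',p[:,:,::-1])
E
```

```text
green [281.9143 170.1857] [276 164  13  13 140] [234.9494 215.0112] [228 208  15  15 178] tri [ 0.5272 -0.0019  0.0792] top@z [ 0.5267 -0.0016] scene@z [ 0.5321 -0.0004]
wB [315.6309 190.7852] [309 185  14  13 149] [191.5543 205.2554] [184 198  16  15 184] tri [0.5517 0.1036 0.0832] top@z [0.5515 0.1033] scene@z [0.554 0.104]
wC [277.109  204.2179] [270 198  15  13 156] [221.8674 173.0497] [215 166  15  15 181] tri [0.6301 0.0294 0.0839] top@z [0.6296 0.0296] scene@z [0.6318 0.0298]
plunger [315.8488 166.    ] [310 161  13  12  86] [206.3684 245.3092] [199 238  16  16 152] tri [0.4536 0.0706 0.045 ] top@z [0.4535 0.0708] scene@z [0.4544 0.0705]Traceback (most recent call last):
  File "<stdin>", line 17, in <module>
TypeError: blob() missing 1 required positional argument: 'xy'
```

Emit:
{"method": "carry_out", "body": {"motion": [[[-43,-31,0],[0,0,0],1],[[-43,-31,0],[0,0,0],1],[[-43,-31,0],[0,0,0],1],[[-43,-31,0],[0,0,0],1],[[-43,-31,0],[0,0,0],1]], "newtons": 60}}

```text
time_s: 2.62
eef_pos: [0.3363, 0.4507, 0.2417]
orientation: [-0.001, 0.118, 0.993, 0.002]
contact_force: [1.0, -0.0, 0.4]
grip_width: 0.003
```

Emit:
{"method": "carry_out", "body": {"motion": [[[-43,-31,0],[0,0,0],1],[[-43,-31,0],[0,0,0],1],[[-43,-31,0],[0,0,0],1],[[-15,-50,0],[0,0,0],1],[[-15,-50,0],[0,0,0],1]]}}

```text
time_s: 3.25
eef_pos: [0.4515, 0.2184, 0.242]
orientation: [0.001, 0.119, 0.993, 0.003]
contact_force: [0.5, 0.2, 0.3]
grip_width: -0.005
```

```bash
cat > d.py <<'E'
from h import *
import sys
from scipy.spatial.transform import Rotation as R
def rel(x,y,z,yawx=None):
    st=bot.state(); q=st['orientation']; r=R.from_quat([q[1],q[2],q[3],q[0]])
    d=r.inv().apply(np.array([x,y,z])-st['eef_pos'])*1000
    M=r.as_matrix()
    C=np.array([.5693,.0438]); v=np.array(st['eef_pos'][:2])-C
    print('t',st['time_s'],'pos',np.round(st['eef_pos'],4),'tool shift mm',np.round(d,1),'xang',round(float(np.degrees(np.arctan2(M[1,0],M[0,0]))),2),'tilt z',np.round(M[:,2],3),'r',round(1000*float(np.hypot(*v)),1),'th',round(float(np.degrees(np.arctan2(v[1],v[0]))),2),'F',np.round(st['contact_force'],1),'j',np.round(st['joint_positions'],2),'g',round(st['grip_width'],3))
if __name__=='__main__': rel(*map(float,sys.argv[1:4]))
E
python3 d.py .4535 .0706 .2
```

```text
t 3.25 pos [0.4515 0.2184 0.242 ] tool shift mm [ -36.9 -143.4   41.1] xang 166.29 tilt z [ 0.003  0.006 -1.   ] r 210.7 th 124.01 F [0.5 0.2 0.3] j [-0.76  0.19  0.21  1.98 -0.05  0.98  0.81] g -0.005
```

Emit:
{"method": "carry_out", "body": {"motion": [[[-12,-48,20],[0,0,0],1],[[-12,-48,20],[0,0,0],1],[[-12,-47,20],[0,0,0],1],[[0,0,35],[0,0,0],1],[[0,0,35],[0,0,0],1]]}}

```text
time_s: 3.88
eef_pos: [0.4569, 0.0632, 0.1122]
orientation: [0.007, 0.124, 0.992, 0.006]
contact_force: [0.2, 0.1, 0.1]
grip_width: -0.001
```

```bash
python3 d.py .453 .0708 .057; python3 -c "
from h import *
s=snap('top','t1.png');snap('scene','s1.png')
for n,(x,y) in dict(s=(260,130),t=(150,160)).items():
    i=cv2.imread(f'pics/{n}1.png')[y:y+140,x-40:x+140]; cv2.imwrite(f'pics/{n}1z.png',cv2.resize(i,None,fx=4,fy=4))
"
```

```text
t 3.875 pos [0.4569 0.0632 0.1122] tool shift mm [ 6.3  5.7 55.2] xang 165.78 tilt z [ 0.015  0.01  -1.   ] r 114.1 th 170.21 F [0.2 0.1 0.1] j [-0.51  0.32  0.28  2.19 -0.16  0.63  1.21] g -0.001
```

View pics/s1z.png

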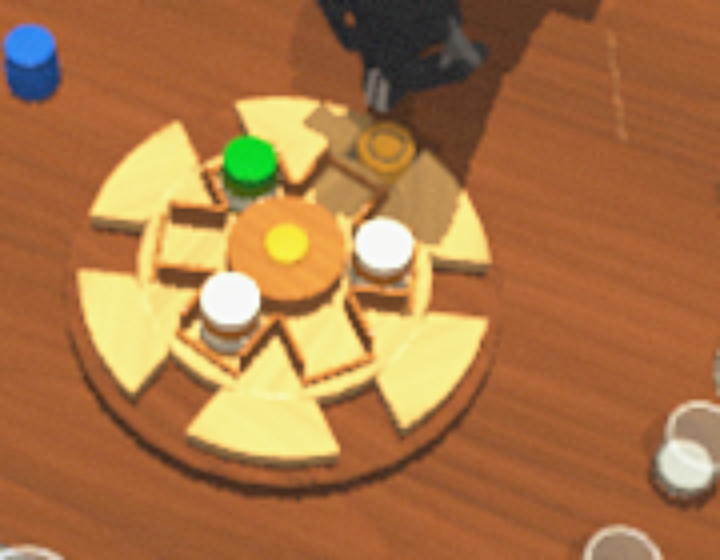

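View pics/t1z.png

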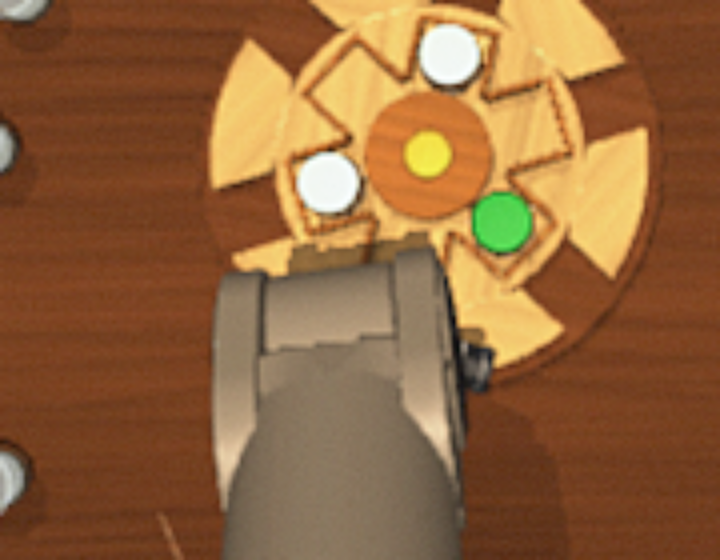

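In the scene zoom the plunger sits in the notch of an empty slot, with the fingertips just above it. The tool is tilted about 1°, so I'll correct that along with the offset and go lower.

Emit:
{"method": "carry_out", "body": {"motion": [[[7,6,0],[0.013,0.012,-0.017],1],[[0,0,20],[0,0,0],1],[[0,0,20],[0,0,0],1],[[0,0,5],[0,0,0],1]]}}

```text
time_s: 4.47
eef_pos: [0.4519, 0.0749, 0.0697]
orientation: [-0.001, 0.112, 0.994, 0.0]
contact_force: [0.4, -0.1, 0.2]
grip_width: 0.002
```

```bash
python3 d.py .4525 .0711 .0365
```

```text
t 4.475 pos [0.4519 0.0749 0.0697] tool shift mm [-1.5 -3.6 33.2] xang 167.17 tilt z [-0.001  0.    -1.   ] r 121.5 th 165.16 F [ 0.4 -0.1  0.2] j [-0.51  0.4   0.25  2.21 -0.18  0.55  1.23] g 0.002
```

Emit:
{"method": "carry_out", "body": {"motion": [[[0,-3,5],[0,0,0],1],[[0,0,9],[0,0,0],1],[[0,0,9],[0,0,0],1],[[0,0,8],[0,0,0],1],[[0,0,2],[0,0,0],1]]}}

```text
time_s: 5.1
eef_pos: [0.4528, 0.0732, 0.0376]
orientation: [0.001, 0.111, 0.994, 0.001]
contact_force: [-1.4, -0.3, 7.8]
grip_width: 0.003
```

```bash
python3 d.py .4525 .0711 .0365
```

```text
t 5.1 pos [0.4528 0.0732 0.0376] tool shift mm [-0.2 -2.1  1.1] xang 167.24 tilt z [ 0.002  0.002 -1.   ] r 120.2 th 165.85 F [-1.4 -0.3  7.8] j [-0.47  0.46  0.21  2.22 -0.22  0.47  1.26] g 0.003
```

Emit:
{"method": "carry_out", "body": {"motion": [[[0,0,1.5],[0,0,0],1],[[0,5,0.8],[0,0,0.035],1],[[0,6,0.6],[0,0,0.05],1],[[0,6,0.6],[0,0,0.05],1]]}}

```text
time_s: 5.6
eef_pos: [0.4549, 0.0775, 0.0359]
orientation: [-0.002, 0.186, 0.983, -0.004]
contact_force: [-6.4, -11.7, 23.3]
grip_width: -0.0
```

```bash
python3 d.py .4525 .0711 .0365
```

```text
t 5.6 pos [0.4549 0.0775 0.0359] tool shift mm [-0.1 -6.9 -0.5] xang 158.61 tilt z [-0.005 -0.007 -1.   ] r 119.2 th 163.58 F [ -6.4 -11.7  23.3] j [-0.53  0.48  0.26  2.22 -0.25  0.48  1.13] g -0.0
```

Emit:
{"method": "carry_out", "body": {"motion": [[[0,8,-0.5],[0,0,0],1],[[0,10,0],[0,0,0],1]]}}

```text
time_s: 5.85
eef_pos: [0.46, 0.0887, 0.0362]
orientation: [-0.003, 0.189, 0.982, -0.007]
contact_force: [-2.7, -6.8, 7.6]
grip_width: 0.001
```

```bash
python3 d.py .4525 .0711 .0365; python3 -c "
from h import *
snap('scene','s2.png');i=cv2.imread('pics/s2.png')[130:270,220:400]; cv2.imwrite('pics/s2z.png',cv2.resize(i,None,fx=4,fy=4))
"
```

```text
t 5.85 pos [0.46   0.0887 0.0362] tool shift mm [  0.4 -19.1  -0.1] xang 158.19 tilt z [-0.008 -0.013 -1.   ] r 118.2 th 157.68 F [-2.7 -6.8  7.6] j [-0.55  0.49  0.27  2.2  -0.25  0.5   1.1 ] g 0.001
```

View pics/s2z.png

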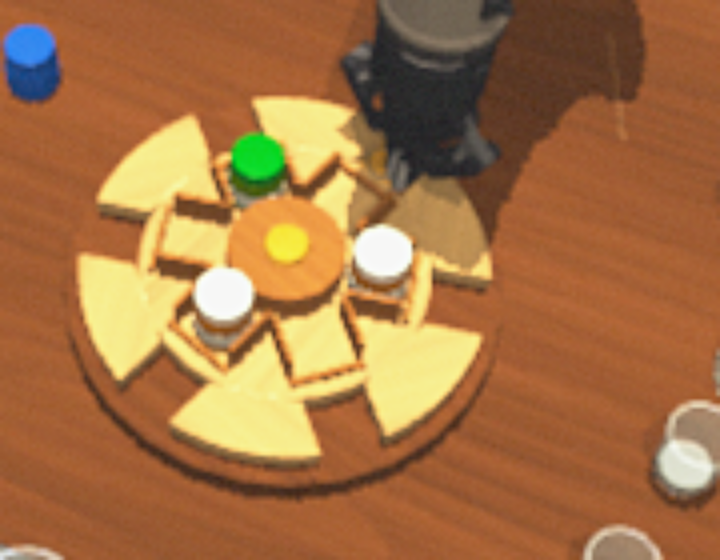

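Emit:
{"method": "carry_out", "body": {"motion": [[[0.5,9,0],[-0.01,0,0.06],1],[[0.5,9,0],[0,0,0.07],1],[[0.5,9,-2],[0,0,0.07],1],[[0,9,-3],[0,0,0.07],1]]}}

```text
time_s: 6.4
eef_pos: [0.4718, 0.1141, 0.0382]
orientation: [-0.004, 0.327, 0.945, -0.008]
contact_force: [-3.4, -4.4, -3.9]
grip_width: -0.002
```

```bash
python3 d.py .4525 .0711 .0365
```

```text
t 6.4 pos [0.4718 0.1141 0.0382] tool shift mm [-11.4 -45.7   2.5] xang 141.86 tilt z [-0.013 -0.012 -1.   ] r 120.2 th 144.22 F [-3.4 -4.4 -3.9] j [-0.65  0.52  0.35  2.16 -0.33  0.54  0.85] g -0.002
```

Emit:
{"method": "carry_out", "body": {"motion": [[[-0.3,9,-2],[0,0,0.05],1],[[-0.3,9,-2],[-0.01,0,0.07],1],[[-0.3,9,0],[0,0,0.07],1],[[-0.3,9,0],[0,0,0.07],1]]}}

```text
time_s: 6.9
eef_pos: [0.4885, 0.1327, 0.0368]
orientation: [-0.008, 0.452, 0.892, -0.012]
contact_force: [-4.3, -2.7, 4.0]
grip_width: -0.002
```

```bash
python3 d.py .4525 .0711 .0365; python3 -c "
from h import *
snap('scene','s3.png');i=cv2.imread('pics/s3.png')[130:270,220:400]; cv2.imwrite('pics/s3z.png',cv2.resize(i,None,fx=4,fy=4))
"
```

```text
t 6.9 pos [0.4885 0.1327 0.0368] tool shift mm [-28.4 -65.4   2.1] xang 126.25 tilt z [-0.026 -0.015 -1.   ] r 120.2 th 132.27 F [-4.3 -2.7  4. ] j [-0.73  0.56  0.43  2.11 -0.4   0.59  0.62] g -0.002
```

View pics/s3z.png

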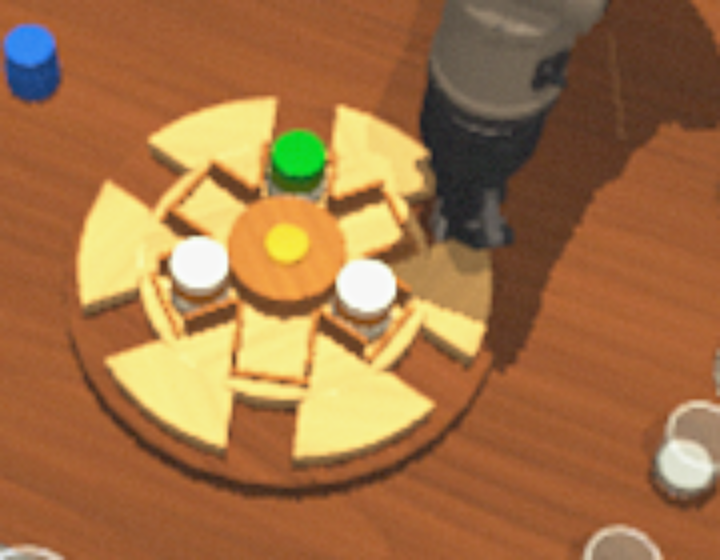

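Emit:
{"method": "carry_out", "body": {"motion": [[[-0.3,5,-5],[-0.03,0,0],1],[[-0.3,9,-3],[-0.01,0,0.04],1],[[-0.3,9,-2],[-0.01,0,0.06],1]]}}

```text
time_s: 7.32
eef_pos: [0.5015, 0.142, 0.0431]
orientation: [-0.001, 0.497, 0.868, 0.005]
contact_force: [-4.0, -2.5, -1.6]
grip_width: -0.001
```

```bash
python3 d.py .4525 .0711 .0365
```

```text
t 7.325 pos [0.5015 0.142  0.0431] tool shift mm [-36.5 -78.2   5.7] xang 120.38 tilt z [ 0.004  0.01  -1.   ] r 119.4 th 124.63 F [-4.  -2.5 -1.6] j [-0.74  0.55  0.44  2.1  -0.44  0.57  0.55] g -0.001
```

Emit:
{"method": "carry_out", "body": {"motion": [[[-0.3,9,0],[0,0,0.06],1],[[-0.3,9,0],[0,0,0.07],1],[[-0.3,9,0],[0,0,0.07],1],[[-0.3,7,0],[0,0,0.06],1]]}}

```text
time_s: 7.82
eef_pos: [0.5268, 0.1555, 0.0424]
orientation: [-0.006, 0.606, 0.795, 0.003]
contact_force: [-6.4, 0.1, 7.9]
grip_width: 0.004
```

```bash
python3 d.py .4525 .0711 .043
```

```text
t 7.825 pos [0.5268 0.1555 0.0424] tool shift mm [-61.7 -94.   -1.1] xang 105.33 tilt z [-0.007  0.013 -1.   ] r 119.5 th 110.82 F [-6.4  0.1  7.9] j [-0.78  0.61  0.51  2.03 -0.52  0.64  0.34] g 0.004
```

Emit:
{"method": "carry_out", "body": {"motion": [[[-0.2,6,-1],[0,0,0.01],1],[[-0.2,5,-0.5],[0,0,0.03],1],[[-0.2,5,0],[0,0,0.03],1]]}}

```text
time_s: 8.2
eef_pos: [0.5375, 0.1588, 0.0425]
orientation: [-0.01, 0.633, 0.774, 0.0]
contact_force: [-5.3, -0.6, 7.7]
grip_width: -0.004
```

```bash
python3 d.py .4525 .0711 .043; python3 -c "
from h import *
snap('scene','s4.png');i=cv2.imread('pics/s4.png')[130:270,220:400]; cv2.imwrite('pics/s4z.png',cv2.resize(i,None,fx=4,fy=4))
"
```

```text
t 8.2 pos [0.5375 0.1588 0.0425] tool shift mm [ -69.1 -100.7   -0.3] xang 101.45 tilt z [-0.016  0.014 -1.   ] r 119.3 th 105.47 F [-5.3 -0.6  7.7] j [-0.79  0.63  0.53  1.99 -0.53  0.67  0.29] g -0.004
```

View pics/s4z.png

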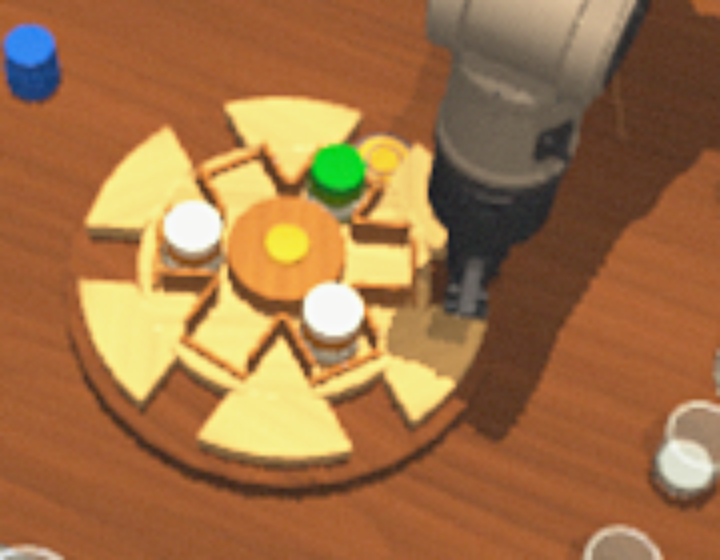

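The rim still covers the edge of the plunger at about (386,157) in the zoom, so a degree or two remains. I'll push on gently.

Emit:
{"method": "carry_out", "body": {"motion": [[[-0.2,5,-0.5],[0,0,0.01],1],[[-0.2,4,-0.5],[0,0,0.01],1]]}}

```text
time_s: 8.5
eef_pos: [0.5455, 0.1603, 0.0432]
orientation: [-0.011, 0.64, 0.768, 0.0]
contact_force: [-1.1, -1.4, -0.6]
grip_width: 0.002
```

```bash
python3 d.py .4525 .0711 .043; python3 -c "
from h import *
snap('scene','s5.png');i=cv2.imread('pics/s5.png')[130:270,220:400]; cv2.imwrite('pics/s5z.png',cv2.resize(i,None,fx=4,fy=4))
"
```

```text
t 8.5 pos [0.5455 0.1603 0.0432] tool shift mm [ -71.  -107.5    0.4] xang 100.35 tilt z [-0.017  0.015 -1.   ] r 118.9 th 101.54 F [-1.1 -1.4 -0.6] j [-0.78  0.64  0.53  1.97 -0.54  0.68  0.28] g 0.002
```

View pics/s5z.png

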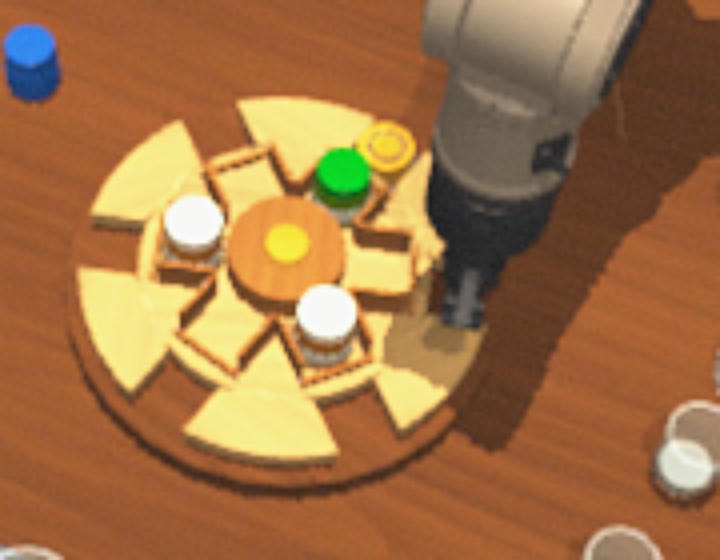

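The plunger is fully exposed and up again at (386,146) in the zoom, where it was at the start, with the green lid beside it. Next I back off the wall and lift out.

Emit:
{"method": "carry_out", "body": {"motion": [[[1,-5,0],[0,0,0],1],[[0,0,-15],[0,0,0],1],[[0,0,-40],[0,0,0],1],[[0,0,-50],[0,0,0],1],[[50,0,-30],[0,0,0],1]]}}

```text
time_s: 9.18
eef_pos: [0.5348, 0.2033, 0.1843]
orientation: [-0.01, 0.643, 0.766, 0.0]
contact_force: [1.7, 0.7, -0.1]
grip_width: 0.003
```

Emit:
{"method": "carry_out", "body": {"motion": [[[50,0,0],[0,0,0],1],[[50,0,0],[0,0,0],1],[[50,0,0],[0,0,0],1],[[0,0,0],[0,0,0],1]]}}

```text
time_s: 9.68
eef_pos: [0.5092, 0.3613, 0.1956]
orientation: [-0.009, 0.641, 0.767, 0.007]
contact_force: [-0.0, -0.9, 0.0]
grip_width: 0.003
```

```bash
python3 d.py .4525 .0711 .0365; python3 - <<'E'
from h import *
a=snap('scene','s6.png');b=snap('top','t6.png')
for s,n,x,y in((a,'s',220,130),(b,'t',120,130)):
    i=s['img'][y:y+140,x:x+180]; cv2.imwrite(f'pics/{n}6z.png',cv2.resize(i,None,fx=4,fy=4)[:,:,::-1])
def blob(s,lo,hi,xy,r=14):
    h=cv2.cvtColor(s['img'],cv2.COLOR_RGB2HSV); m=cv2.inRange(h,np.array(lo),np.array(hi))
    w=np.zeros_like(m); cv2.circle(w,(int(xy[0]),int(xy[1])),r,255,-1); m&=w
    n,l,st,c=cv2.connectedComponentsWithStats(m); i=1+np.argmax(st[1:,4]); return c[i]
C=np.array([.5693,.0438])
R={}
for k,lo,hi,x,y in(('green',(50,150,60),(75,255,255),(305,173),(212,222)),('plunger',(24,150,90),(34,255,255),(316,166),(207,246))):
    p=blob(a,lo,hi,x);q=blob(b,lo,hi,y);T=tri(a,p,b,q);v=T[:2]-C
    print(k,p,q,T,np.hypot(*v),np.degrees(np.arctan2(v[1],v[0])))
E
```

```text
t 9.675 pos [0.5092 0.3613 0.1956] tool shift mm [-279.2 -107.3  152.5] xang 100.25 tilt z [-0.005  0.023 -1.   ] r 323.1 th 100.72 F [-0.  -0.9  0. ] j [-1.19  0.51  0.66  1.77 -0.39  0.99 -0.19] g 0.003
green [305.43382353 173.20588235] [210.01111111 222.58333333] [0.50939635 0.05896475 0.07868642] 0.06179334488118029 165.79389341436013
plunger [315.83333333 165.98958333] [206.3974359  245.40384615] [0.45332306 0.07056194 0.04465097] 0.11902458891928609 167.00630560481224
```

View pics/s6z.png

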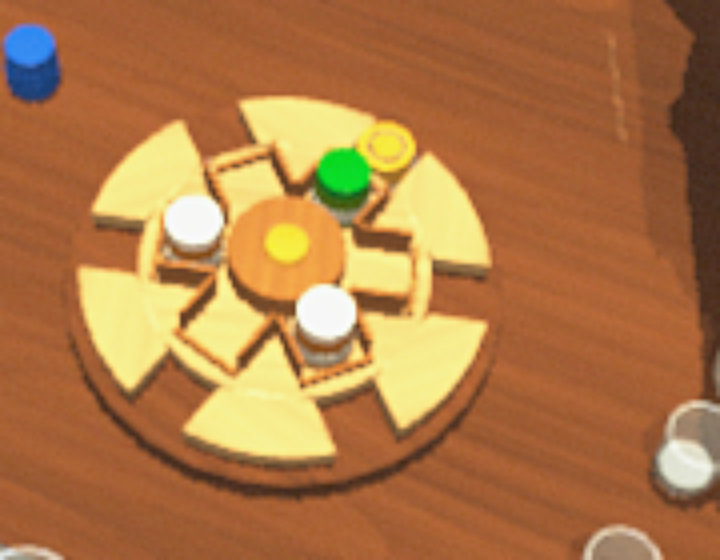

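View pics/t6.png

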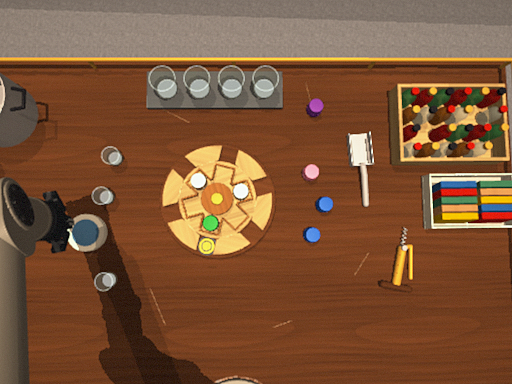

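The plunger is back at its starting height, triangulated at 44.7 mm now and 45.0 mm before. The green lid is in line with it, 62 mm off the axis, and the bystanders are where they were.

```bash
python3 -c "
from station import bot
print(bot.hand_in())"
```

```text
the job is handed in; nothing more can be done
None
```

The olive jar now stands at the plunger, the plunger has sprung back up, and the job is handed in at about 10 s of the 38 s allowed. I pressed the plunger to its bottom with closed fingertips and pushed the notch wall clockwise about 60°. I held the plunger down until the rim covered it, and kept pushing until it sprang up. Then I backed off the wall and lifted clear.

**Last checks:**
- **Plunger:** its top measures 44.7 mm above the shelf, against 45.0 mm at the start, so it is fully up.
- **Olive jar:** the green lid is 61.8 mm off the axis. It is about 1° off the plunger's line, which is within the lock's play.
- **Bystanders:** the jars are upright, and the glasses, coasters, corkscrew and scoop look unmoved in the top picture.
- **Forces:** the readings I saw stayed below about 27 N.

**Disagreements and hitches:**
- The trained network put the turntable centre about 9 mm from where I placed it from the jar lids and plunger. I used my own measurement, and the plunger and jar distances agreed with it.
- The first sideways push stalled because I was pressing too hard on the plunger. It moved once I eased off slightly, with the plunger still down.

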